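# Rack the washed plates to drain and log them on the counter

### The arm

A 6-joint arm with a two-finger parallel gripper is mounted at the origin on a cart in front of the work surface, level with it; the furniture and walls round the work are solid. World frame = base frame: x ahead of the robot, y to its left, z up, the work surface at z = 0. Lengths are in mm, angles in rad, forces in N, time in s.
With the tool pointing down it reaches from about 350 to 775 mm from the base axis. Payload 7.3 kg.
Tool frame: the origin (TCP) lies midway between the tips of the shut fingers; the grasp point (between the pads) lies 19 mm behind it; z points along the fingers, y is the line along which they close (so a half turn about z gives the same grasp; the last joint's range is limited). The gripper opens to 92 mm and grips with 3 to 60 N. Pads are 19 mm wide; open, the fingers measure 130 mm over their backs; the gripper's body (75 mm by 190 mm) begins 47 mm behind the grasp point.
Start: joints at [1.118, 0.342, 1.524, -0, 1.275, -0.146], TCP at [158.54, 500.51, 226.741] pointing down, gripper open.
Joint ranges: [-2.53, 2.53], [-0.77, 2.02], [0.04, 2.7], [-1, 4.14], [0.28, 2.66], [-3.11, 3.11]. Speed limits (rad/s): [2.57, 2.57, 3.14, 3.14, 3.14, 3.14].

### API

Orientations are given as [roll, pitch, yaw] about the fixed x, y, z axes, in that order (R = Rz(yaw) Ry(pitch) Rx(roll)).
In Python, from plant import bot gives the robot as it stands.
- The arm moves only by the tool servo_tool, never from a script. Its argument "deltas" is a list of rows, each a list of 2 entries, a list of its own where there are three numbers: the shift along the tool's x, y, z in m, then the turn, a rotation vector about the tool's x, y, z in degrees. A call has 1 to 20 rows; each row shifts and turns the commanded pose from where the row before left it, along the tool's axes as they then stand; what a row does not reach is not made up. A row lasts 1/8 s, in which the tool goes at most 62.5 mm and 10.7 degrees, less where a joint would pass 70% of its speed; a pose out of reach is approached as far as the arm can. A call with a gripper value outside its range is refused whole. "fingers" is the opening, from 0 (shut) to 1 (fully open), set as the call begins (left out, the last holds). The fingers move at their own pace and stop on an object; the grip force is fixed at half the most. Time passes only in rows, so rows that do not move let the fingers close. It gives the time, the measured TCP pose, the force, the opening and the grip force at its end, in the units of the state.
- bot.get_obs(): the state, without advancing time (a new reading comes with each control period).
- bot.capture(name): name is "side" or "top" or "wrist"; returns the picture (384x512x3 uint8, red, green, blue); there is no depth.
- bot.camera_model(name): a dict with "mtx" (3x3 intrinsics, pixels), "xyz" and "rotation" of the camera in the world. Camera axes: x right, y down, z forward; pixel columns grow to the right and rows downward; lengths in mm; the calibration is good to about 2 mm. A picture is of the moment at which its call begins: read the wrist's pose just before it. camera_model takes no time and is no camera call; for the wrist camera it gives the pose at the moment of the call.
- bot.close_job(): hands the job in; it is judged then, once.
The state is a dict: "time": time; "joint_positions": joint angles; "dq": joint speeds; "tau": joint torques, N m; "tool_pos": TCP position; "tcp_rot": TCP orientation; "contact_force": force on the tool from outside, world axes, zero at the start; "moment": the same for the moment, N m; "grip_width": finger opening in mm; "finger_force": force on a finger pad.
Only numpy, scipy, OpenCV 4.12 (cv2) and the standard library are available. Lean on these libraries where they do the work, as an engineer would, in place of code of your own. Each camera call takes 0.05 s, during which the arm holds its last target. There are 200 camera calls.

### The job

Two washed plates lean on the two grey stands: a thick well plate and a thin plain metal plate. Stand each one upright on its long edge, fully down and roughly centred along its slot, in the empty slot of the white-and-wire draining rack that suits its thickness (well plate in the wide empty slot, metal plate in the narrow empty slot), without disturbing the plates already in the rack, the amber bottle, the beaker or the petri dishes. When both are racked and released, swing the lever of the grey bench counter away from its display side all the way to its stop and let it spring back.

Things in the scene. Friction and masses are not known exactly. Their poses are not given: they have to be found in the camera images.
- well_plate: the loose white 96-well plate, 128 x 86 mm, 14 mm thick, at first leaning long edge down on a stand, top edge towards the robot. Origin at the centre of its underside; z points out of the well side (its thickness, 0 to 14 mm), y along its long side (128 mm), x along its short side (86 mm). At the start x points down the slope and z away from the stand
- well_plate_mid (a point): the centre of the well plate's volume; axes as the plate
- metal_plate: the loose plain aluminium plate, 128 x 86 mm, 8 mm thick, at first leaning long edge down on the other stand. Origin at the centre of its underside; z is its thickness direction (0 to 8 mm), y along its long side (128 mm), x along its short side (86 mm); at the start as the well plate's
- metal_plate_mid (a point): the centre of the metal plate's volume; axes as the plate
- stand_a: fixed grey leaning stand, base 80 (x) x 136 (y) x 10 mm, holding the well plate at first (which stand is nearer varies). Origin centre of underside, z up. Its panel leans 30 degrees from vertical, top towards -x, face to +x. Panel and 116 mm lip carry the plate's lower 42 mm; the upper 44 mm is free on both faces. Plate top edge about 97 to 104 mm above the bench
- stand_b: a second stand of the same make, that holds the metal plate at the start
- rack: fixed draining rack: white tray 196 (x) x 150 (y) mm, inside 142 mm along y between 14 mm rims, floor 6 mm above the bench; four slots along y, each between two wire hoops 5 mm thick, 100 mm long, up to 52 mm above the bench. Slots at x = -67.5 (18 mm wide, filled), -22.5 (12 mm wide, empty), 22.5 (18 mm wide, empty), 67.5 mm (12 mm wide, filled). Origin centre of underside, z up
- wide_slot (a point): centre of the floor of the empty wide slot (18 mm between the wires); axes as the rack
- narrow_slot (a point): centre of the floor of the empty narrow slot (12 mm between the wires); axes as the rack
- racked_well_plate: a like well plate that already stands on its long edge in the rack, top about 92 mm above the bench; must stay. Axes as the well plate
- racked_metal_plate: a like metal plate that already stands on its long edge in the rack, top about 92 mm above the bench; must stay. Axes as the metal plate
- counter: fixed grey bench counter, box 64 (x) x 56 (y) x 42 mm with its display on the -x side. Origin at the centre of its underside, z up
- lever (a joint): angle (rad) of the counter's lever, a 60 mm steel rod with a black ball, on a pivot 38 mm above the bench over the counter's centre. 0: at rest, leaning 0.4 rad to the counter's -x; 0.8: at its stop, leaning 0.4 rad to +x. A spring returns it; the stop takes about 3 N at the ball
- lever_knob (a point): centre of the lever's black ball, 20 mm in diameter; at rest 93 mm above the bench
- amber_bottle: amber glass bottle, 51 mm in diameter, 100 mm high, loose; origin at the centre of its underside; leave alone
- beaker: beaker, 54 mm in diameter, 66 mm high, loose; origin at the centre of its underside; leave alone
- petri: stack of three petri dishes, 90 mm in diameter, 45 mm high, loose; origin at the centre of its underside; leave alone

How it is judged:
By the outcome, as a careful person would: the job done as asked, in the order asked, and still so for the second after the job is handed in, with the robot touching nothing.
It also fails if it takes over 69 s, if anything falls off the work surface, if the arm or the gripper's body presses on something with over 40 N, if the wrist force passes 120 N, or if a joint passes its speed limit or range.

## Working session

There is one attempt and no reset: what is moved stays moved. The work goes in short steps, Python scripts to look and compute and a tool call to move; the robot and the scene stay as the last step left them, time stands still between calls to the robot, and variables do not carry over. Pictures are saved under pics/ and viewed, at most 10 in all, crops included, and the job is handed in when it is done.

Besides the shell and the picture viewer there is one more tool, called in YAML: its name, and indented under it one key for each argument. servo_tool: Moves the arm, as the interface text tells. Its arguments: {"type":"object","properties":{"deltas":{"type":"array"},"fingers":{"type":"number"}},"required":["deltas"]}

```bash
mkdir -p pics; ls; python3 - <<'E'
from plant import bot
import cv2
for n in ["top","side"]:
    im=bot.capture(n); cv2.imwrite(f"pics/{n}0.png",cv2.resize(im[:,:,::-1],(800,600),interpolation=cv2.INTER_CUBIC))
    cv2.imwrite(f"pics/{n}0_raw.png",im[:,:,::-1])
    print(n,bot.camera_model(n))
o=bot.get_obs();print(o)
print(bot.camera_model("wrist"))
E
```

```text
pics
top {'mtx': array([[388.19838342,   0.        , 259.93528438],
       [  0.        , 388.19838342, 191.85678995],
       [  0.        ,   0.        ,   1.        ]]), 'xyz': array([ 386.9693157 ,  -17.37637141, 1092.81005535]), 'rotation': array([-3.01243179e+00,  7.17081873e-04, -1.54990622e+00])}
side {'mtx': array([[367.12382241,   0.        , 253.81323601],
       [  0.        , 367.12382241, 190.5361084 ],
       [  0.        ,   0.        ,   1.        ]]), 'xyz': array([ 803.06084564, 1009.73075057,  595.098855  ]), 'rotation': array([-2.01368614, -0.02176365,  2.86867125])}
{'time': 0.1, 'joint_positions': array([ 1.11802041e+00,  3.42640775e-01,  1.52492515e+00, -1.35676677e-05,
        1.27539730e+00, -1.45989125e-01]), 'dq': array([-1.18073667e-03, -1.59612336e-03, -2.63696038e-03, -1.43148176e-05,
        3.54093610e-04,  2.08606774e-03]), 'tau': array([ 1.97666013e-03, -4.31998301e+01, -2.44697267e+01,  7.19775120e-02,
        5.24438848e-02, -2.83681942e-05]), 'tool_pos': array([158.36438297, 500.16263131, 226.11955347]), 'tcp_rot': array([-3.14023478e+00, -1.86541352e-04,  2.83480969e+00]), 'contact_force': array([-0.06289561, -0.08004351,  0.6472111 ]), 'moment': array([ 0.0111602 ,  0.04933289, -0.02180784]), 'finger_force': 0.0, 'grip_width': 91.72178071784387}
{'mtx': array([[269.44111649,   0.        , 254.55983416],
       [  0.        , 269.44111649, 195.7579868 ],
       [  0.        ,   0.        ,   1.        ]]), 'xyz': array([ 86.3695437 , 522.64003216, 384.15906325]), 'rotation': array([2.86216349e+00, 1.15912281e-03, 1.26403595e+00])}
```

View pics/top0.png

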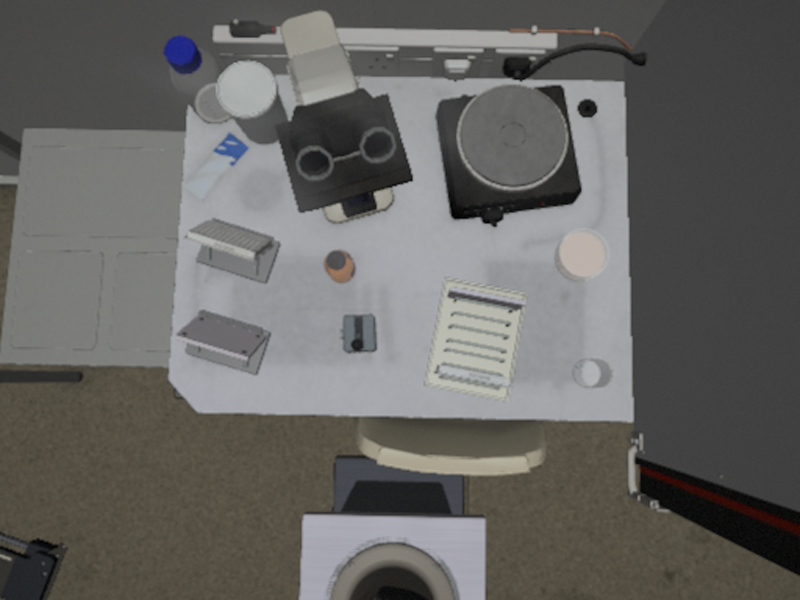

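View pics/side0.png

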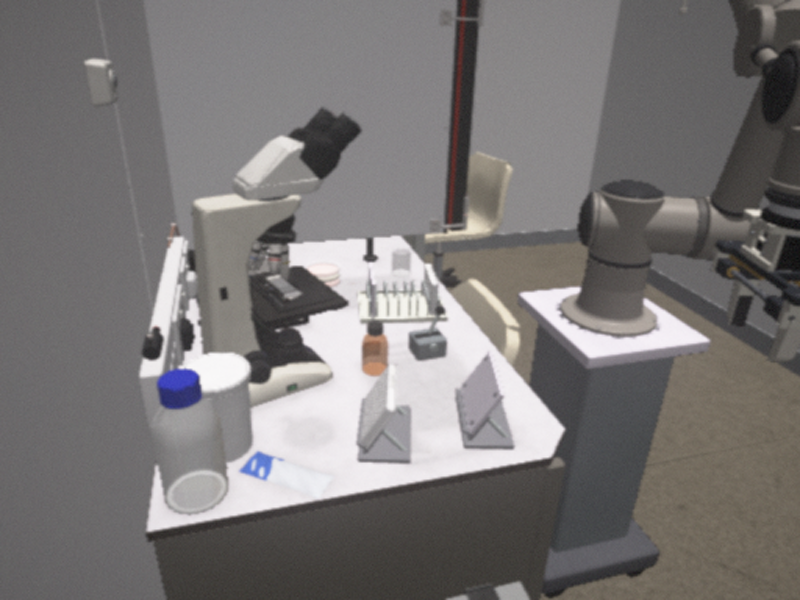

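The top view shows the well plate on the far stand at about (235,240) and the metal plate on the near one at (222,335). The rack is at (475,340), the counter at (358,333) and the bottle at (340,265). The side view agrees.

```bash
cat > h.py <<'E'
import numpy as np, cv2
from scipy.spatial.transform import Rotation as R
from plant import bot
def rot(r): return R.from_euler('xyz',r).as_matrix()
def ray(cm,p):
    d=rot(cm['rotation'])@np.linalg.inv(cm['mtx'])@np.array([p[0],p[1],1.]); return np.array(cm['xyz']),d/np.linalg.norm(d)
def onz(cm,p,z):
    o,d=ray(cm,p); return o+d*(z-o[2])/d[2]
def proj(cm,P):
    q=cm['mtx']@(rot(cm['rotation']).T@(np.atleast_2d(P)-cm['xyz']).T); return (q[:2]/q[2]).T
def tri(rays):
    A=0;b=0
    for o,d in rays:
        M=np.eye(3)-np.outer(d,d);A=A+M;b=b+M@o
    return np.linalg.solve(A,b)
def snap(name,fn):
    import pickle
    cm=bot.camera_model(name);im=bot.capture(name)
    cv2.imwrite(f'pics/{fn}_raw.png',im[:,:,::-1]);cv2.imwrite(f'pics/{fn}.png',cv2.resize(im[:,:,::-1],(800,600),interpolation=cv2.INTER_CUBIC))
    pickle.dump(cm,open(f'pics/{fn}.pkl','wb'));return cm
E
python3 - <<'E'
from h import *
cm=bot.camera_model('top');s=.64
for n,p,z in [('rack c1',(445,278),14),('c2',(527,290),14),('c3',(507,400),14),('c4',(427,388),14),('well topL',(188,235),100),('well topR',(268,255),100),('met topL',(180,335),100),('met topR',(248,355),100),('counter',(359,333),42),('knob',(356,343),93),('bottle',(340,265),100),('beaker',(590,373),66)]:
    print(n,onz(cm,(p[0]*s,p[1]*s),z).round())
print(rot(bot.camera_model('wrist')['rotation'])[:,2])
o=bot.get_obs(); T=rot(o['tcp_rot']); w=bot.camera_model('wrist')
print((T.T@(w['xyz']-o['tool_pos'])).round(1),(T.T@rot(w['rotation'])).round(2)); print(T.round(2))
E
```

```text
rack c1 [568. -83.  14.]
c2 [ 549. -230.   14.]
c3 [ 353. -194.   14.]
c4 [371. -54.  14.]
well topL [618. 353. 100.]
well topR [586. 218. 100.]
met topL [450. 355. 100.]
met topR [420. 242. 100.]
counter [464.  67.  42.]
knob [443.  67.  93.]
bottle [572.  97. 100.]
beaker [ 403. -325.   66.]
[ 0.26259501 -0.0843481  -0.96121239]
[  75.5   -0.5 -158. ] [[ 0.   -0.96 -0.28]
 [ 1.   -0.    0.  ]
 [-0.   -0.28  0.96]]
[[-0.95  0.3  -0.  ]
 [ 0.3   0.95 -0.  ]
 [ 0.   -0.   -1.  ]]
```

```bash
cat >> h.py <<'E'
def plan(tp,Tr,n,start=None,nd=3):
    """rows from start pose (default measured) to tp,Tr in n rows, rounded"""
    if start is None:
        o=bot.get_obs();p=np.array(o['tool_pos']);M=rot(o['tcp_rot'])
    else: p,M=np.array(start[0],float),start[1]
    tp=np.array(tp,float);rows=[]
    for k in range(n,0,-1):
        s=np.round(M.T@(tp-p)/k/1000,nd); w=np.round(R.from_matrix(M.T@Tr).as_rotvec(degrees=True)/k,1)
        rows.append([list(map(float,s)),list(map(float,w))]); p=p+M@s*1000; M=M@R.from_rotvec(w,degrees=True).as_matrix()
    import json;print(json.dumps(rows).replace(' ',''));print('end',p.round(1),'res deg',np.linalg.norm(R.from_matrix(M.T@Tr).as_rotvec(degrees=True)).round(2))
    return p,M
def frame(x,z):
    z=np.array(z,float);z/=np.linalg.norm(z);x=np.array(x,float);x-=z*(x@z);x/=np.linalg.norm(x);return np.column_stack([x,np.cross(z,x),z])
E
python3 -c "
from h import *
plan([500,300,280],frame([.23,.97,0],[0,0,-1]),10)"
```

```text
[[[-0.039,-0.009,-0.005],[-0.0,0.0,8.6]],[[-0.039,-0.003,-0.005],[-0.0,0.0,8.6]],[[-0.039,0.003,-0.005],[-0.0,0.0,8.6]],[[-0.039,0.009,-0.006],[-0.0,0.0,8.6]],[[-0.037,0.015,-0.005],[-0.0,0.0,8.6]],[[-0.034,0.02,-0.006],[-0.0,0.0,8.6]],[[-0.031,0.025,-0.005],[-0.0,0.0,8.5]],[[-0.027,0.029,-0.006],[-0.0,0.0,8.6]],[[-0.022,0.033,-0.005],[-0.0,0.0,8.5]],[[-0.017,0.035,-0.006],[-0.0,0.1,8.6]]]
end [499.8 300.3 280.2] res deg 0.05
```

servo_tool:
  deltas:
    - [[-0.039,-0.009,-0.005],[0,0,8.6]]
    - [[-0.039,-0.003,-0.005],[0,0,8.6]]
    - [[-0.039,0.003,-0.005],[0,0,8.6]]
    - [[-0.039,0.009,-0.006],[0,0,8.6]]
    - [[-0.037,0.015,-0.005],[0,0,8.6]]
    - [[-0.034,0.02,-0.006],[0,0,8.6]]
    - [[-0.031,0.025,-0.005],[0,0,8.5]]
    - [[-0.027,0.029,-0.006],[0,0,8.6]]
    - [[-0.022,0.033,-0.005],[0,0,8.5]]
    - [[-0.017,0.035,-0.006],[0,0.1,8.6]]
    - [[0,0,0],[0,0,0]]

```text
time: 1.48
tool_pos: [501.9, 298.9, 280.1]
tcp_rot: [-3.141, -0.001, 1.333]
contact_force: [-0.4, -0.3, -0.5]
grip_width: 91.8
finger_force: 0.0
```

```bash
python3 -c "
from h import *
snap('wrist','w1');o=bot.get_obs();print(o['time'],o['tool_pos'],rot(o['tcp_rot']).round(3))"
```

```text
1.525 [500.47868234 299.81890433 280.01959264] [[ 0.232  0.973 -0.001]
 [ 0.973 -0.232  0.001]
 [ 0.001 -0.001 -1.   ]]
```

View pics/w1.png

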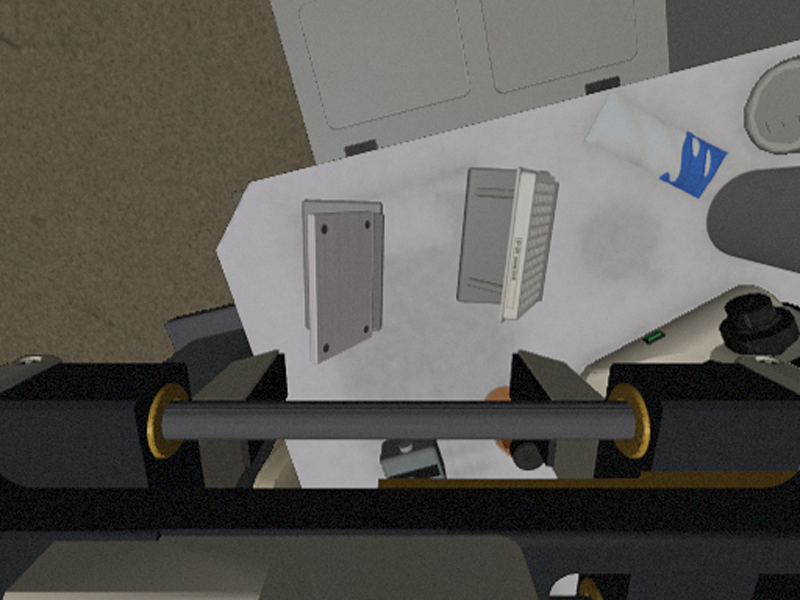

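w1 shows the metal plate at (312–380, 205–362), with its top edge along the left side. The well plate is at (503–557, 168–320), with its label side edge on the left. I'll take a second view of these, then two of the rack.

servo_tool:
  deltas:
    - [[0.01,-0.03,0],[0,0,0]]
    - [[0.01,-0.03,0.01],[0,0,0]]
    - [[0.01,-0.03,0.01],[0,0,0]]
    - [[0,0,0],[0,0,0]]
    - [[0,0,0],[0,0,0]]

```text
time: 2.15
tool_pos: [419.2, 350.9, 261.0]
tcp_rot: [3.141, -0.002, 1.339]
contact_force: [-0.3, 0.5, -0.1]
grip_width: 91.6
finger_force: 0.0
```

```bash
python3 -c "
from h import *
snap('wrist','w2')
plan([500,-110,310],frame([.17,.98,0],[0,0,-1]),10)
plan([420,-120,290],frame([.17,.98,0],[0,0,-1]),3,start=([500,-110,310],frame([.17,.98,0],[0,0,-1])))"
```

```text
[[[-0.043,0.018,-0.005],[0.0,-0.0,-0.3]],[[-0.043,0.018,-0.005],[0.0,-0.0,-0.4]],[[-0.043,0.018,-0.005],[0.0,-0.0,-0.3]],[[-0.043,0.018,-0.005],[0.0,-0.0,-0.4]],[[-0.043,0.017,-0.005],[0.0,-0.0,-0.3]],[[-0.044,0.017,-0.005],[0.0,-0.0,-0.4]],[[-0.044,0.017,-0.005],[0.0,-0.0,-0.3]],[[-0.044,0.017,-0.005],[0.0,-0.0,-0.4]],[[-0.044,0.016,-0.005],[0.0,-0.1,-0.3]],[[-0.043,0.017,-0.005],[0.0,-0.0,-0.4]]]
end [ 500.3 -109.7  310.4] res deg 0.04
[[[-0.008,-0.026,0.007],[0.0,0.0,0.0]],[[-0.008,-0.026,0.006],[0.0,0.0,0.0]],[[-0.008,-0.025,0.007],[0.0,0.0,0.0]]]
end [ 420.  -120.5  290. ] res deg 0.0
```

servo_tool:
  deltas:
    - [[-0.043,0.018,-0.005],[0,0,-0.3]]
    - [[-0.043,0.018,-0.005],[0,0,-0.4]]
    - [[-0.043,0.018,-0.005],[0,0,-0.3]]
    - [[-0.043,0.018,-0.005],[0,0,-0.4]]
    - [[-0.043,0.017,-0.005],[0,0,-0.3]]
    - [[-0.044,0.017,-0.005],[0,0,-0.4]]
    - [[-0.044,0.017,-0.005],[0,0,-0.3]]
    - [[-0.044,0.017,-0.005],[0,0,-0.4]]
    - [[-0.044,0.016,-0.005],[0,0,-0.3]]
    - [[-0.043,0.017,-0.005],[0,0,-0.4]]
    - [[0,0,0],[0,0,0]]
    - [[0,0,0],[0,0,0]]

```text
time: 3.7
tool_pos: [499.6, -109.9, 309.9]
tcp_rot: [-3.141, -0.002, 1.397]
contact_force: [-0.6, 0.1, -0.4]
grip_width: 91.6
finger_force: 0.0
```

```bash
python3 -c "
from h import *
snap('wrist','r1')"
```

servo_tool:
  deltas:
    - [[-0.008,-0.026,0.007],[0,0,0]]
    - [[-0.008,-0.026,0.006],[0,0,0]]
    - [[-0.008,-0.025,0.007],[0,0,0]]
    - [[0,0,0],[0,0,0]]
    - [[0,0,0],[0,0,0]]

```text
time: 4.38
tool_pos: [420.5, -119.6, 290.5]
tcp_rot: [3.14, -0.002, 1.399]
contact_force: [0.9, 0.8, 0.1]
grip_width: 91.8
finger_force: 0.0
```

```bash
python3 -c "
from h import *
snap('wrist','r2')
a=[cv2.imread(f'pics/{n}_raw.png') for n in ['r1','r2']]
h=np.vstack([cv2.resize(i[0:240],(640,300),interpolation=cv2.INTER_CUBIC) for i in a]);cv2.imwrite('pics/rr.png',h)
w1=cv2.imread('pics/w1_raw.png')[95:240,185:365];w2=cv2.imread('pics/w2_raw.png')[70:265,215:475]
cv2.imwrite('pics/w1c.png',cv2.resize(w1,None,fx=4,fy=4,interpolation=cv2.INTER_CUBIC))
cv2.imwrite('pics/w2c.png',cv2.resize(w2,None,fx=3,fy=3,interpolation=cv2.INTER_CUBIC))
"
```

```text
(no output)
```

View pics/rr.png

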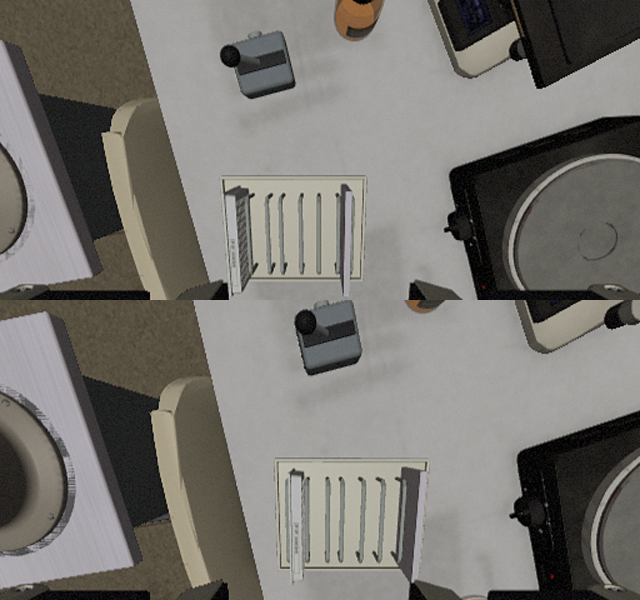

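View pics/w1c.png

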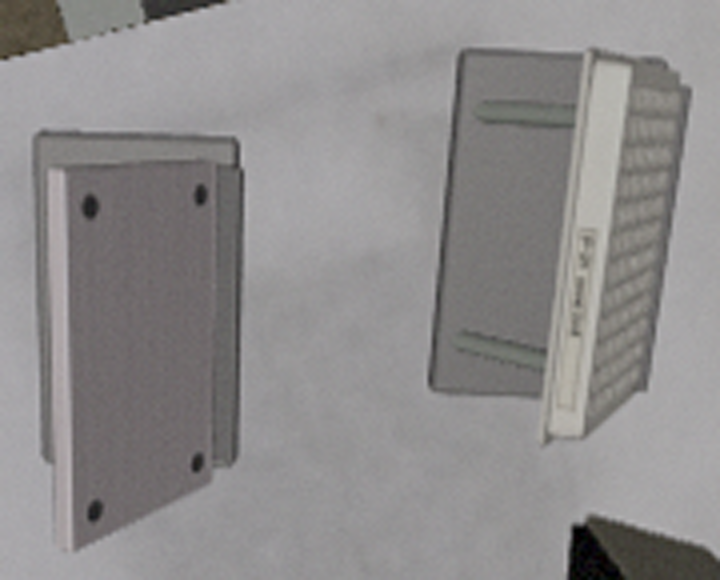

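View pics/w2c.png

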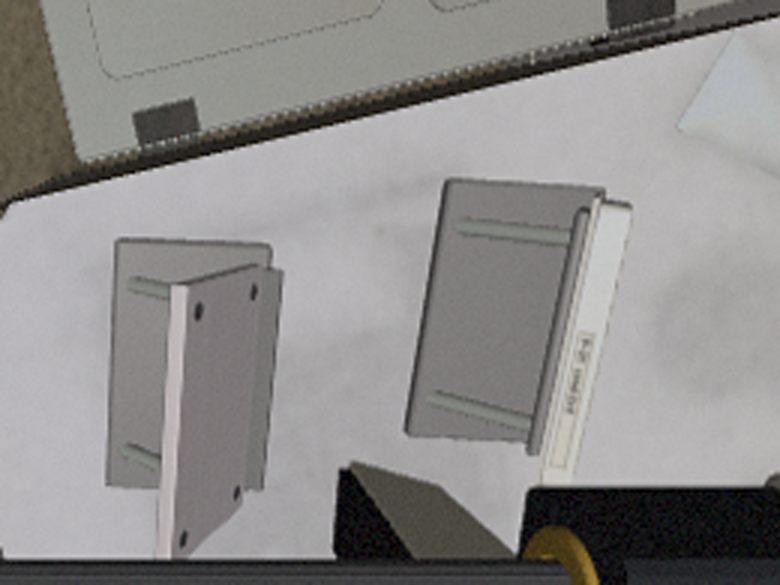

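rr shows the racked well plate on the robot side and the metal one on the far side. The narrow empty pair of wires is at columns 267/281 and the wide pair at 300/319 in r1. So rack +x points away from the robot. One zoomed composite of the rack will give me precise points.

```bash
python3 -c "
from h import *
a=cv2.imread('pics/r1_raw.png')[125:240,170:305];b=cv2.imread('pics/r2_raw.png')[115:230,212:352]
f=lambda i:cv2.resize(i,None,fx=5,fy=5,interpolation=cv2.INTER_CUBIC)[:,:]
a=cv2.resize(a,None,fx=2.9,fy=5,interpolation=cv2.INTER_CUBIC);b=cv2.resize(b,None,fx=2.8,fy=5,interpolation=cv2.INTER_CUBIC)
print(a.shape,b.shape);cv2.imwrite('pics/rz.png',np.hstack([a,b]))
from scipy.optimize import least_squares
import pickle
c1=pickle.load(open('pics/w1.pkl','rb'));c2=pickle.load(open('pics/w2.pkl','rb'))
A=lambda u,v:((u+.5)/4-.5+185,(v+.5)/4-.5+95)
B=lambda u,v:((u+.5)/3-.5+215,(v+.5)/3-.5+70)
met=[(c1,(-43,64,0),A(50,168)),(c1,(-43,64,8),A(68,168)),(c1,(-43,-64,0),A(55,549)),(c1,(-43,-64,8),A(75,551)),(c1,(43,64,8),A(216,162)),
(c2,(-43,64,0),B(170,287)),(c2,(-43,64,8),B(188,286)),(c2,(43,64,8),B(260,266))]
well=[(c1,(-43,64,0),A(588,49)),(c1,(-43,64,14),A(632,62)),(c1,(-43,-64,0),A(543,444)),(c1,(-43,-64,14),A(583,437)),(c1,(43,64,14),A(690,90)),
(c2,(-43,64,0),B(598,194)),(c2,(-43,64,14),B(632,205))]
def pose(q):
    M=R.from_euler('z',q[3]).as_matrix()@np.column_stack([[np.sin(q[4]),0,-np.cos(q[4])],[0,1,0],[np.cos(q[4]),0,np.sin(q[4])]]); return np.array(q[:3]),M
def fit(pts,x0,fixlean):
    def f(q):
        p,M=pose(q); r=[]
        for c,P,uv in pts: r+=list((proj(c,p+M@np.array(P))[0]-uv))
        return np.array(r+[(q[4]-np.pi/6)/(1e-4 if fixlean else 1)])
    s=least_squares(f,x0,x_scale=[10,10,10,.1,.1],loss='soft_l1');p,M=pose(s.x)
    print(s.x[:3].round(1),np.degrees(s.x[3:]).round(1),'topedge mid',(p+M@[-43,0,0]).round(1)); print(s.fun[:-1].reshape(-1,2).round(1).tolist())
for fl in (0,1):
    fit(met,[455,298,60,-.25,.52],fl); fit(well,[620,285,60,-.25,.52],fl)
"
```

```text
(575, 392, 3) (575, 392, 3)
[445.3 299.5  56.4] [-15.9  28.8] topedge mid [425.4 305.2  94.1]
[[-0.3, 0.3], [0.2, 0.7], [0.2, -0.3], [-0.2, 0.5], [0.1, 0.1], [0.1, -1.1], [0.1, 0.0], [-0.1, -0.4]]
[618.3 292.6  47.6] [-17.   30.1] topedge mid [597.7 299.   84.8]
[[1.4, 1.4], [1.8, -1.5], [-0.3, -0.0], [-0.2, 3.9], [0.0, -4.8], [-2.3, 1.3], [-0.2, -1.4]]
[445.8 299.2  55.9] [-15.8  30. ] topedge mid [425.2 305.1  93.2]
[[-0.5, 0.4], [-0.0, 0.8], [0.2, -0.5], [-0.3, 0.4], [0.9, 0.1], [-0.3, -1.1], [-0.3, 0.0], [0.7, -0.3]]
[618.3 292.6  47.3] [-17.1  30. ] topedge mid [597.8 298.9  84.6]
[[1.5, 1.4], [1.9, -1.4], [-0.3, -0.0], [-0.2, 3.8], [-0.1, -4.8], [-2.2, 1.3], [-0.2, -1.3]]
```

View pics/rz.png

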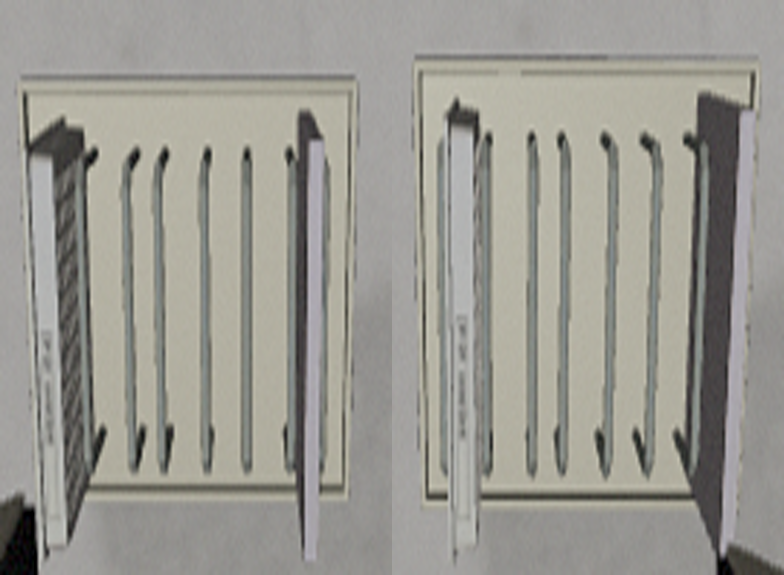

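```bash
cat > fit.py <<'E'
from h import *
from scipy.optimize import least_squares
import pickle
L=lambda n:pickle.load(open(f'pics/{n}.pkl','rb'))
c1,c2,r1,r2=map(L,['w1','w2','r1','r2'])
A=lambda u,v:((u+.5)/4-.5+185,(v+.5)/4-.5+95)
B=lambda u,v:((u+.5)/3-.5+215,(v+.5)/3-.5+70)
C=lambda u,v:((u+.5)/2.9-.5+170,(v+.5)/5-.5+125)
D=lambda u,v:((u-392+.5)/2.8-.5+212,(v+.5)/5-.5+115)
def g(q,zprior,sig):
    M=R.from_euler('z',q[3]).as_matrix()@np.column_stack([[.5,0,-3**.5/2],[0,1,0],[3**.5/2,0,.5]]);d=q[4]
    pts=[(c1,(-43,64,0),A(588,49)),(c1,(-43,-64,0),A(543,444)),(c1,(-43+0*d,64-d,14),A(632,62)),(c1,(-43,-64+d,14),A(583,437)),(c2,(-43,64,0),B(598,194)),(c2,(-43,64-d,14),B(632,205))]
    return np.concatenate([proj(c,q[:3]+M@np.array(P))[0]-uv for c,P,uv in pts]+[[(q[2]-zprior)/sig,q[4]/3]]),M
for sig in (1,100):
    s=least_squares(lambda q:g(q,56,sig)[0],[618,292,56,-.28,1],x_scale=[10,10,10,.1,1],loss='soft_l1');f,M=g(s.x,56,sig)
    print('well',s.x[:3].round(1),np.degrees(s.x[3]).round(1),'inset',s.x[4].round(1),'top',(s.x[:3]+M@[-43,0,0]).round(1));print(f[:-2].reshape(-1,2).round(1).tolist())
P=[(r1,(-98,75,14),C(20,78)),(r1,(98,75,14),C(356,77)),(r1,(98,-75,14),C(349,499)),(r2,(-98,75,14),D(416,58)),(r2,(98,75,14),D(758,58)),(r2,(98,-75,14),D(749,503)),(r2,(-98,-75,14),D(424,504))]
xs=[-31,-14,11,34]
for c,F,l in [(r1,C,[(130,150,134,472),(162,150,164,472),(207,150,207,472),(247,150,247,472)]),(r2,D,[(532,135,532,475),(564,135,563,475),(608,135,605,475),(655,140,647,475)])]:
    for x,(a,b,e,h) in zip(xs,l): P+=[(c,(x,49,50),F(a,b)),(c,(x,-49,50),F(e,h))]
def k(q):
    M=R.from_euler('z',q[3]).as_matrix();return np.concatenate([proj(c,q[:3]+M@np.array(p))[0]-uv for c,p,uv in P])
s=least_squares(k,[460,-140,0,-.17],x_scale=[10,10,10,.1],loss='soft_l1');q=s.x;M=R.from_euler('z',q[3]).as_matrix()
print('rack',q[:3].round(1),np.degrees(q[3]).round(2),'narrow',(q[:3]+M@[-22.5,0,6]).round(1),'wide',(q[:3]+M@[22.5,0,6]).round(1));print(k(q).reshape(-1,2).round(1).tolist())
# counter/knob
K1=(230/1.25-.1,56/1.25-.1);K2=(306/1.25-.1,(322-300)/1.25-.1)
print('knob',tri([ray(r1,K1),ray(r2,K2)]).round(1))
Q=[[(238,68),(285,32),(294,85),(252,97)]]
E
python3 fit.py
```

```text
well [615.9 296.   55.8] -16.2 inset 4.4 top [595.2 302.   93.1]
[[0.2, -1.0], [-0.4, 0.3], [0.4, -0.2], [0.4, 0.9], [-1.4, -0.5], [0.3, 0.6]]
well [616.4 295.6  54. ] -16.3 inset 4.1 top [595.8 301.6  91.2]
[[0.4, -0.7], [-0.3, -0.0], [0.6, -0.2], [0.4, 0.9], [-1.6, -0.3], [-0.0, 0.5]]
rack [ 459.6 -137.7   -1.8] -9.76 narrow [ 437.5 -133.9    4.2] wide [ 481.8 -141.5    4.2]
[[-1.3, -0.2], [0.9, -0.4], [0.3, -0.5], [-1.4, -0.6], [1.5, -0.7], [-3.1, 0.3], [-1.0, 0.3], [-1.4, 4.0], [-0.1, -1.4], [-1.5, 3.9], [-0.2, -1.4], [-1.0, 3.9], [0.1, -1.4], [-0.0, 3.8], [0.1, -1.5], [0.5, 2.9], [0.1, -1.6], [0.7, 2.9], [-0.1, -1.7], [2.0, 2.9], [0.8, -1.7], [0.9, 1.8], [0.5, -1.7]]
knob [440.3  65.3  95.9]
```

```bash
cat >> fit.py <<'E'
print('---')
P.pop(5)
wt=np.ones((len(P),2));wt[6:,1]=0
for zf in (0,1):
    kk=lambda q:np.concatenate([(k(q).reshape(-1,2)*wt).ravel(),[(q[2])/(.1 if zf else 100)]])
    s=least_squares(kk,q,x_scale=[10,10,10,.1],loss='soft_l1');q=s.x;M=R.from_euler('z',q[3]).as_matrix()
    print('rack',q[:3].round(1),np.degrees(q[3]).round(2),'narrow',(q[:3]+M@[-22.5,0,6]).round(1),'wide',(q[:3]+M@[22.5,0,6]).round(1));print(kk(q)[:-1].reshape(-1,2).round(1).tolist())
E
python3 fit.py | sed -n '/---/,$p'
python3 - <<'E'
from h import *
yaw=np.radians(-15.9)
X=np.array([np.cos(yaw),np.sin(yaw),0]);Y=np.array([-np.sin(yaw),np.cos(yaw),0])
u=.5*X-3**.5/2*np.array([0,0,1])   # plate x down slope
n=3**.5/2*X+.5*np.array([0,0,1])
T=frame(Y,u); print(T.round(2))
top=np.array([425.3,305.1,93.6])+n*4
pre=top-u*70; a=plan(pre,T,12)
b=plan(top+u*28,T,5,start=a)
E
```

```text
---
rack [ 459.5 -139.2   -9. ] -9.85 narrow [ 437.3 -135.3   -3. ] wide [ 481.6 -143.    -3. ]
[[0.1, 0.3], [0.3, 0.3], [-0.3, -1.1], [-0.6, 0.2], [0.0, 0.3], [-0.5, -0.4], [-0.6, 0.0], [0.5, -0.0], [-0.9, 0.0], [0.3, -0.0], [-0.6, 0.0], [0.3, -0.0], [0.1, 0.0], [0.1, -0.0], [0.5, 0.0], [-0.0, -0.0], [0.4, 0.0], [-0.4, -0.0], [1.4, 0.0], [0.3, -0.0], [0.1, 0.0], [-0.3, -0.0]]
rack [ 459.4 -138.2   -0. ] -9.84 narrow [ 437.2 -134.4    6. ] wide [ 481.6 -142.1    6. ]
[[-1.6, 0.1], [1.0, 0.1], [0.3, 0.2], [-1.5, -0.3], [1.8, -0.2], [-1.2, 0.9], [-1.6, 0.0], [-0.4, -0.0], [-1.7, 0.0], [-0.4, -0.0], [-1.1, 0.0], [-0.1, -0.0], [-0.1, 0.0], [0.0, -0.0], [0.5, 0.0], [0.0, -0.0], [0.7, 0.0], [-0.2, -0.0], [2.1, 0.0], [0.9, -0.0], [1.1, 0.0], [0.6, -0.0]]
[[ 0.27  0.83  0.48]
 [ 0.96 -0.24 -0.14]
 [-0.    0.5  -0.87]]
[[[0.035,-0.008,0.011],[-2.5,-0.1,0.5]],[[0.035,-0.009,0.011],[-2.5,-0.1,0.5]],[[0.035,-0.01,0.01],[-2.5,-0.1,0.5]],[[0.035,-0.011,0.01],[-2.5,-0.2,0.5]],[[0.035,-0.011,0.009],[-2.5,-0.1,0.5]],[[0.035,-0.012,0.009],[-2.5,-0.2,0.5]],[[0.035,-0.013,0.008],[-2.5,-0.1,0.5]],[[0.035,-0.013,0.007],[-2.5,-0.2,0.5]],[[0.035,-0.014,0.007],[-2.5,-0.1,0.5]],[[0.034,-0.015,0.006],[-2.5,-0.2,0.5]],[[0.034,-0.015,0.005],[-2.5,-0.1,0.4]],[[0.035,-0.015,0.005],[-2.4,-0.2,0.5]]]
end [395.3 314.2 155.9] res deg 0.04
[[[-0.0,0.0,0.02],[-0.0,0.0,-0.0]],[[-0.0,0.0,0.019],[-0.0,0.0,-0.0]],[[-0.0,0.0,0.02],[-0.0,0.0,-0.0]],[[-0.0,0.0,0.019],[-0.0,0.0,-0.0]],[[-0.0,0.0,0.02],[-0.0,0.0,-0.0]]]
end [442.4 300.7  71. ] res deg 0.04
```

servo_tool:
  deltas:
    - [[0.035,-0.008,0.011],[-2.5,-0.1,0.5]]
    - [[0.035,-0.009,0.011],[-2.5,-0.1,0.5]]
    - [[0.035,-0.01,0.01],[-2.5,-0.1,0.5]]
    - [[0.035,-0.011,0.01],[-2.5,-0.2,0.5]]
    - [[0.035,-0.011,0.009],[-2.5,-0.1,0.5]]
    - [[0.035,-0.012,0.009],[-2.5,-0.2,0.5]]
    - [[0.035,-0.013,0.008],[-2.5,-0.1,0.5]]
    - [[0.035,-0.013,0.007],[-2.5,-0.2,0.5]]
    - [[0.035,-0.014,0.007],[-2.5,-0.1,0.5]]
    - [[0.034,-0.015,0.006],[-2.5,-0.2,0.5]]
    - [[0.034,-0.015,0.005],[-2.5,-0.1,0.4]]
    - [[0.035,-0.015,0.005],[-2.4,-0.2,0.5]]
    - [[0,0,0],[0,0,0]]
    - [[0,0,0],[0,0,0]]
  fingers: 0.4

```text
time: 6.18
tool_pos: [394.6, 314.1, 155.4]
tcp_rot: [2.62, 0.001, 1.293]
contact_force: [-0.8, -0.4, -0.5]
grip_width: 37.0
finger_force: 0.0
```

```bash
cat >> h.py <<'E'
def pf(top,yaw_deg,th):
    """grasp frame and top-edge centre from z0 top-edge mid"""
    yaw=np.radians(yaw_deg);X=np.array([np.cos(yaw),np.sin(yaw),0]);Y=np.array([-np.sin(yaw),np.cos(yaw),0]);Z=np.array([0,0,1])
    u=.5*X-3**.5/2*Z;n=3**.5/2*X+.5*Z;return np.array(top)+n*th/2,frame(Y,u),u,n
E
python3 - <<'E'
from h import *
c,T,u,n=pf([425.3,305.1,93.6],-15.9,8)
o=bot.get_obs();print(o['time'],o['tool_pos'],'err in tool frame',(T.T@(c-o['tool_pos'])).round(1))
plan(c+u*30,T,5)
cm=snap('wrist','g1');print(cm['xyz'],[ (proj(cm,c+d)[0]*800/512).round() for d in (0*u,64*T[:,0],-64*T[:,0])])
E
```

```text
6.175 [394.5818991  314.06832069 155.44605476] err in tool frame [-0.2  0.8 69.6]
[[[-0.0,0.0,0.02],[-0.0,0.0,-0.0]],[[-0.0,0.0,0.02],[-0.0,0.0,-0.0]],[[-0.0,0.0,0.02],[-0.0,0.0,-0.0]],[[-0.0,0.0,0.02],[-0.1,0.0,-0.0]],[[-0.0,0.001,0.02],[-0.0,0.1,-0.0]]]
end [443.3 300.1  69.3] res deg 0.04
[338.0123599  407.05863309 292.38397239] [array([401., 320.]), array([401., 205.]), array([401., 420.])]
```

View pics/g1.png

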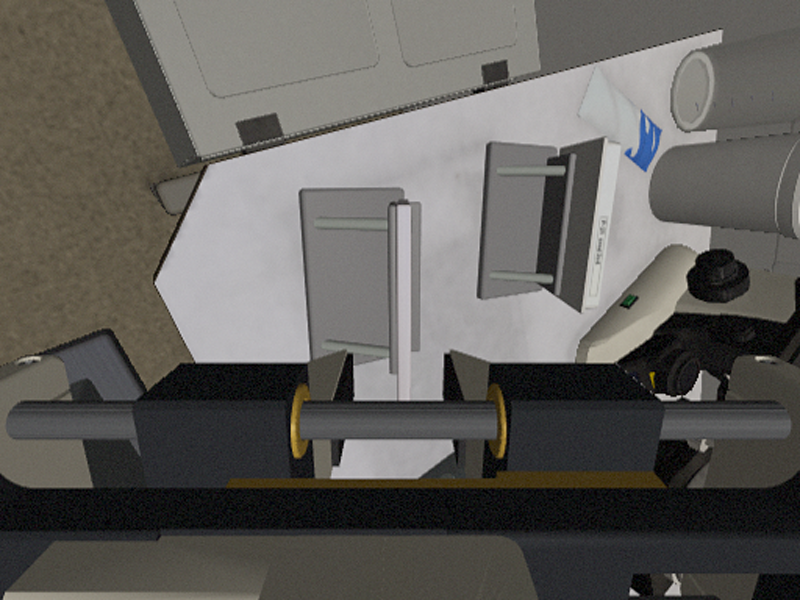

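g1 shows the plate's top edge at column 403, rows 203 to 400, parallel to the fingers and 1–2 px from the prediction. Going in.

servo_tool:
  deltas:
    - [[0,0.001,0.02],[0,0,0]]
    - [[0,0.0005,0.02],[0,0,0]]
    - [[0,0,0.02],[0,0,0]]
    - [[0,0,0.02],[0,0,0]]
    - [[0,0,0.02],[0,0,0]]
    - [[0,0,0],[0,0,0]]

```text
time: 6.98
tool_pos: [444.4, 298.1, 69.3]
tcp_rot: [2.62, 0.002, 1.289]
contact_force: [-0.2, -0.2, 0.3]
grip_width: 36.7
finger_force: 0.0
```

servo_tool:
  deltas:
    - [[0,0,0],[0,0,0]]
    - [[0,0,0],[0,0,0]]
    - [[0,0,0],[0,0,0]]
    - [[0,0,0],[0,0,0]]
    - [[0,0,0],[0,0,0]]
  fingers: 0

```text
time: 7.6
tool_pos: [445.0, 299.9, 70.9]
tcp_rot: [2.617, -0.0, 1.292]
contact_force: [5.0, -2.5, 4.4]
grip_width: 7.8
finger_force: 30.0
```

```bash
python3 - <<'E'
from h import *
c,T,u,n=pf([425.3,305.1,93.6],-15.9,8)
o=bot.get_obs();p=np.array(o['tool_pos']);M=rot(o['tcp_rot']);print('TCP in plate-top frame',(T.T@(p-c)).round(1))
s=p+M@[0,1.5,-100]
Tr=frame([np.sin(np.radians(9.84)),np.cos(np.radians(9.84)),0],[0,0,-1])
plan(np.array([437.2,-135,200]),Tr,14,start=(s,M))
E
```

```text
TCP in plate-top frame [ 0.3  2.3 29.9]
[[[-0.03,0.011,0.003],[2.1,0.1,-0.4]],[[-0.03,0.011,0.003],[2.1,0.1,-0.4]],[[-0.03,0.011,0.002],[2.2,0.1,-0.4]],[[-0.03,0.011,0.002],[2.1,0.1,-0.4]],[[-0.03,0.011,0.001],[2.2,0.1,-0.4]],[[-0.031,0.011,0.001],[2.1,0.1,-0.4]],[[-0.031,0.011,0.0],[2.2,0.1,-0.4]],[[-0.031,0.01,-0.0],[2.1,0.1,-0.5]],[[-0.031,0.01,-0.001],[2.2,0.1,-0.4]],[[-0.031,0.01,-0.001],[2.1,0.1,-0.5]],[[-0.031,0.01,-0.001],[2.2,0.1,-0.5]],[[-0.03,0.009,-0.002],[2.1,0.2,-0.4]],[[-0.031,0.009,-0.002],[2.2,0.1,-0.5]],[[-0.031,0.009,-0.002],[2.1,0.2,-0.4]]]
end [ 437.3 -135.5  199.6] res deg 0.05
```

servo_tool:
  deltas:
    - [[0,0.001,-0.01],[0,0,0]]
    - [[0,0.0005,-0.02],[0,0,0]]
    - [[0,0,-0.03],[0,0,0]]
    - [[0,0,-0.03],[0,0,0]]
    - [[0,0,-0.01],[0,0,0]]
    - [[0,0,0],[0,0,0]]

```text
time: 8.35
tool_pos: [397.0, 313.3, 157.1]
tcp_rot: [2.619, -0.0, 1.292]
contact_force: [-0.2, -0.3, -1.8]
grip_width: 7.7
finger_force: 30.0
```

servo_tool:
  deltas:
    - [[-0.03,0.011,0.003],[2.1,0.1,-0.4]]
    - [[-0.03,0.011,0.003],[2.1,0.1,-0.4]]
    - [[-0.03,0.011,0.002],[2.2,0.1,-0.4]]
    - [[-0.03,0.011,0.002],[2.1,0.1,-0.4]]
    - [[-0.03,0.011,0.001],[2.2,0.1,-0.4]]
    - [[-0.031,0.011,0.001],[2.1,0.1,-0.4]]
    - [[-0.031,0.011,0],[2.2,0.1,-0.4]]
    - [[-0.031,0.01,0],[2.1,0.1,-0.5]]
    - [[-0.031,0.01,-0.001],[2.2,0.1,-0.4]]
    - [[-0.031,0.01,-0.001],[2.1,0.1,-0.5]]
    - [[-0.031,0.01,-0.001],[2.2,0.1,-0.5]]
    - [[-0.03,0.009,-0.002],[2.1,0.2,-0.4]]
    - [[-0.031,0.009,-0.002],[2.2,0.1,-0.5]]
    - [[-0.031,0.009,-0.002],[2.1,0.2,-0.4]]
    - [[0,0,0],[0,0,0]]
    - [[0,0,0],[0,0,0]]

```text
time: 10.35
tool_pos: [435.5, -135.5, 197.2]
tcp_rot: [-3.137, -0.001, 1.397]
contact_force: [-0.6, -0.2, -0.8]
grip_width: 7.9
finger_force: 30.0
```

```bash
python3 - <<'E'
from h import *
o=bot.get_obs();p=np.array(o['tool_pos'])
Tr=frame([np.sin(np.radians(9.84)),np.cos(np.radians(9.84)),0],[0,0,-1])
M=rot(o['tcp_rot']);print(o['time'],p,o['grip_width'],o['contact_force'],'deg err',R.from_matrix(M.T@Tr).as_rotvec(degrees=True).round(2))
print((M.T@(np.array([437.2,-135,120])-p)).round(1))
cm=snap('wrist','p1');snap('side','p1s')
# predicted lower +y corner of plate & rack wires
i=cv2.imread('pics/p1_raw.png')
P={'plate bot +y':p+M@[64,0,56],'plate top +y':p+M@[64,0,-30]}
q=np.array([459.5,-138.5,0]);Mr=R.from_euler('z',np.radians(-9.84)).as_matrix()
for x in (-31,-14,11,34): P[f'wire{x}']=q+Mr@[x,45,50]
P['TL']=q+Mr@[-98,75,14];P['TR']=q+Mr@[98,75,14]
for k,v in P.items(): print(k,proj(cm,v)[0].round(1))
crop=i[40:240,180:340];cv2.imwrite('pics/p1c.png',cv2.resize(crop,None,fx=3,fy=3,interpolation=cv2.INTER_CUBIC))
E
```

```text
10.35 [ 435.53109462 -135.46054856  197.15147146] 7.929514058960722 [-0.6289299  -0.15732315 -0.81866918] deg err [-0.25 -0.07 -0.1 ]
[ 0.6  1.9 77.1]
plate bot +y [256.1 131.9]
plate top +y [257.2 140.6]
wire-31 [249.9 144.6]
wire-14 [265.1 144.6]
wire11 [287.5 144.6]
wire34 [308.1 144.6]
TL [195.3 117. ]
TR [356.6 116.7]
```

View pics/p1c.png

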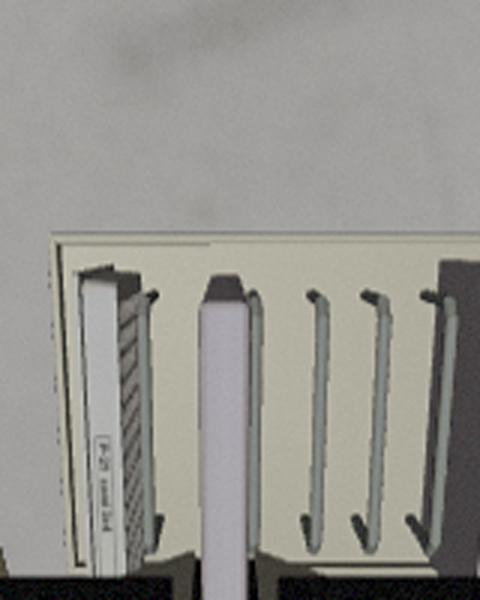

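p1c shows the plate edge at crop columns 201–247 and the right wire of the narrow slot at 256. The plate sits 2.5 mm short of the slot centre in tool y, so I'll correct that and lower.

servo_tool:
  deltas:
    - [[0.0005,0.0025,0.015],[-0.2,0,0]]
    - [[0,0,0.025],[0,0,0]]
    - [[0,0,0.025],[0,0,0]]
    - [[0,0,0.012],[0,0,0]]
    - [[0,0,0],[0,0,0]]

```text
time: 11.08
tool_pos: [438.5, -135.0, 121.0]
tcp_rot: [3.141, -0.001, 1.399]
contact_force: [0.1, -0.4, -0.8]
grip_width: 7.7
finger_force: 30.0
```

servo_tool:
  deltas:
    - [[0,0,0.005],[0,0,0]]
    - [[0,0,0.005],[0,0,0]]
    - [[0,0,0.005],[0,0,0]]
    - [[0,0,0.005],[0,0,0]]
    - [[0,0,0],[0,0,0]]

```text
time: 11.7
tool_pos: [438.6, -135.5, 100.9]
tcp_rot: [3.141, -0.001, 1.398]
contact_force: [0.1, 0.4, -2.0]
grip_width: 7.7
finger_force: 30.0
```

servo_tool:
  deltas:
    - [[0,0,0.01],[0,0,0]]
    - [[0,0,0.01],[0,0,0]]
    - [[0,0,0.01],[0,0,0]]
    - [[0,0,0.004],[0,0,0]]
    - [[0,0,0.002],[0,0,0]]
    - [[0,0,0],[0,0,0]]

```text
time: 12.45
tool_pos: [439.0, -135.6, 65.3]
tcp_rot: [3.14, -0.001, 1.398]
contact_force: [-0.7, 0.1, -1.5]
grip_width: 7.8
finger_force: 30.0
```

servo_tool:
  deltas:
    - [[0,0,0.002],[0,0,0]]
    - [[0,0,0.001],[0,0,0]]
    - [[0,0,0.001],[0,0,0]]
    - [[0,0,0],[0,0,0]]

```text
time: 12.95
tool_pos: [438.9, -135.5, 61.3]
tcp_rot: [3.14, -0.001, 1.398]
contact_force: [0.6, -0.6, -1.1]
grip_width: 8.0
finger_force: 30.0
```

servo_tool:
  deltas:
    - [[0,0,0.001],[0,0,0]]
    - [[0,0,0.001],[0,0,0]]
    - [[0,0,0],[0,0,0]]

```text
time: 13.32
tool_pos: [439.2, -135.5, 60.1]
tcp_rot: [3.139, -0.001, 1.399]
contact_force: [-2.1, 2.7, 7.2]
grip_width: 7.6
finger_force: 30.0
```

servo_tool:
  deltas:
    - [[0,0,0],[0,0,0]]
    - [[0,0,0],[0,0,0]]
    - [[0,0,-0.01],[0,0,0]]
    - [[0,0,-0.03],[0,0,0]]
    - [[0,0,-0.04],[0,0,0]]
    - [[0,0,-0.04],[0,0,0]]
    - [[0,0,0],[0,0,0]]
  fingers: 0.2

```text
time: 14.2
tool_pos: [440.4, -136.4, 182.7]
tcp_rot: [3.133, 0.002, 1.399]
contact_force: [1.1, 0.8, 0.5]
grip_width: 18.2
finger_force: 0.0
```

```bash
python3 - <<'E'
from h import *
c,T,u,n=pf([595.5,302,93.5],-16.2,14);c=c+n
a=plan(c-u*110,T,14)
print(c,c-u*110)
E
```

```text
[[[0.033,0.002,-0.001],[-2.1,-0.1,0.4]],[[0.033,0.002,-0.001],[-2.1,-0.1,0.4]],[[0.033,0.002,-0.001],[-2.1,-0.1,0.4]],[[0.033,0.002,-0.001],[-2.1,-0.1,0.5]],[[0.033,0.001,-0.001],[-2.1,-0.1,0.4]],[[0.033,0.001,-0.001],[-2.1,-0.1,0.5]],[[0.033,0.001,-0.001],[-2.1,-0.1,0.4]],[[0.033,0.0,-0.001],[-2.1,-0.1,0.5]],[[0.033,0.0,-0.001],[-2.1,-0.1,0.4]],[[0.033,0.0,-0.0],[-2.1,-0.1,0.5]],[[0.034,-0.0,-0.001],[-2.1,-0.2,0.4]],[[0.033,-0.0,-0.001],[-2.1,-0.1,0.5]],[[0.034,-0.001,-0.001],[-2.1,-0.2,0.4]],[[0.033,-0.001,-0.0],[-2.2,-0.1,0.5]]]
end [549.3 315.  192.4] res deg 0.04
[602.15310982 300.06709292  97.5       ] [549.3369571  315.41160375 192.76279442]
```

servo_tool:
  deltas:
    - [[0.033,0.002,-0.001],[-2.1,-0.1,0.4]]
    - [[0.033,0.002,-0.001],[-2.1,-0.1,0.4]]
    - [[0.033,0.002,-0.001],[-2.1,-0.1,0.4]]
    - [[0.033,0.002,-0.001],[-2.1,-0.1,0.5]]
    - [[0.033,0.001,-0.001],[-2.1,-0.1,0.4]]
    - [[0.033,0.001,-0.001],[-2.1,-0.1,0.5]]
    - [[0.033,0.001,-0.001],[-2.1,-0.1,0.4]]
    - [[0.033,0,-0.001],[-2.1,-0.1,0.5]]
    - [[0.033,0,-0.001],[-2.1,-0.1,0.4]]
    - [[0.033,0,0],[-2.1,-0.1,0.5]]
    - [[0.034,0,-0.001],[-2.1,-0.2,0.4]]
    - [[0.033,0,-0.001],[-2.1,-0.1,0.5]]
    - [[0.034,-0.001,-0.001],[-2.1,-0.2,0.4]]
    - [[0.033,-0.001,0],[-2.2,-0.1,0.5]]
    - [[0,0,0],[0,0,0]]
    - [[0,0,0],[0,0,0]]
  fingers: 0.45

```text
time: 16.2
tool_pos: [547.1, 315.2, 188.9]
tcp_rot: [2.627, -0.0, 1.288]
contact_force: [-0.7, -1.0, -0.5]
grip_width: 41.5
finger_force: 0.0
```

```bash
python3 - <<'E'
from h import *
c,T,u,n=pf([595.5,302,93.5],-16.2,14);c=c+n
o=bot.get_obs();p=np.array(o['tool_pos']);M=rot(o['tcp_rot']);print(o['time'],p,'err',(M.T@(c-p)).round(1),R.from_matrix(M.T@T).as_rotvec(degrees=True).round(2))
cm=snap('wrist','g2')
for d in (-8,6): print((proj(cm,np.array([c+n*d+64*T[:,0],c+n*d-64*T[:,0]]))).round(1).tolist())
i=cv2.imread('pics/g2_raw.png')[70:300,200:312];cv2.imwrite('pics/g2c.png',cv2.resize(i,None,fx=3,fy=2.6,interpolation=cv2.INTER_CUBIC))
g=cv2.cvtColor(i,cv2.COLOR_BGR2GRAY)
for r in (95,120,150,180,200,215): print(r,g[r-70,20:95].tolist())
E
```

```text
16.2 [547.13035122 315.15510343 188.88299744] err [  0.9   4.6 107.6] [-0.49 -0.   -0.03]
[[252.0, 128.2], [252.3, 249.2]]
[[266.6, 128.2], [265.2, 249.3]]
95 [180, 176, 180, 180, 180, 182, 181, 181, 182, 178, 179, 179, 178, 178, 180, 179, 178, 179, 181, 180, 179, 179, 180, 179, 179, 181, 178, 181, 181, 180, 181, 183, 182, 180, 182, 180, 181, 180, 179, 180, 179, 179, 179, 179, 180, 179, 178, 174, 174, 175, 175, 174, 172, 173, 170, 169, 164, 180, 181, 180, 180, 181, 181, 181, 180, 182, 179, 181, 180, 179, 182, 180, 181, 181, 182]
120 [178, 180, 180, 176, 182, 182, 180, 180, 181, 180, 179, 180, 179, 179, 180, 180, 182, 182, 181, 181, 183, 183, 182, 181, 181, 178, 180, 177, 177, 182, 180, 180, 181, 180, 179, 178, 179, 176, 179, 177, 176, 173, 177, 177, 174, 178, 176, 176, 178, 176, 176, 178, 179, 179, 179, 180, 180, 178, 177, 178, 177, 178, 175, 178, 174, 177, 175, 176, 176, 178, 175, 178, 177, 173, 175]
150 [122, 123, 121, 121, 121, 121, 122, 126, 123, 119, 125, 114, 113, 118, 115, 120, 118, 112, 117, 115, 116, 111, 113, 114, 112, 113, 117, 80, 88, 119, 139, 122, 185, 186, 164, 197, 19
[... 614 characters left out ...]
, 122, 118, 124, 119, 119, 121, 121, 116, 120, 122, 118, 118, 119, 117, 118, 119, 119, 117, 121, 77, 86, 119, 127, 135, 185, 184, 168, 198, 165, 191, 120, 118, 170, 178, 184, 193, 196, 172, 169, 181, 182, 181, 183, 183, 179, 180, 178, 179, 180, 178, 179, 178, 178, 178, 177, 177, 178, 178, 177, 176, 175, 179, 177, 180, 179, 178, 175]
215 [129, 129, 126, 129, 124, 123, 118, 117, 115, 113, 108, 107, 103, 99, 97, 95, 91, 92, 90, 88, 84, 87, 85, 85, 93, 104, 107, 54, 90, 118, 124, 133, 187, 184, 165, 197, 165, 184, 142, 129, 169, 169, 190, 197, 196, 159, 182, 184, 182, 182, 180, 180, 180, 178, 181, 182, 181, 181, 180, 179, 182, 180, 180, 180, 181, 180, 181, 182, 180, 181, 179, 179, 179, 180, 181]
```

The pixel columns put the well plate's edge at 252–266, against 252–266 predicted, so I'll descend.

servo_tool:
  deltas:
    - [[0.001,0.0045,0.02],[-0.5,0,0]]
    - [[0,0,0.03],[0,0,0]]
    - [[0,0,0.03],[0,0,0]]
    - [[0,0,0.03],[0,0,0]]
    - [[0,0,0.02],[0,0,0]]
    - [[0,0,0.008],[0,0,0]]
    - [[0,0,0],[0,0,0]]

```text
time: 17.12
tool_pos: [618.3, 296.2, 72.3]
tcp_rot: [2.616, -0.002, 1.287]
contact_force: [-0.9, 0.7, 0.5]
grip_width: 41.2
finger_force: 0.0
```

servo_tool:
  deltas:
    - [[0,0,0],[0,0,0]]
    - [[0,0,0],[0,0,0]]
    - [[0,0,0],[0,0,0]]
    - [[0,0,0],[0,0,0]]
    - [[0,0,0],[0,0,0]]
  fingers: 0

```text
time: 17.75
tool_pos: [618.1, 296.9, 73.1]
tcp_rot: [2.616, -0.002, 1.288]
contact_force: [-3.7, 1.8, 3.9]
grip_width: 13.6
finger_force: 30.0
```

```bash
python3 - <<'E'
from h import *
c,T,u,n=pf([595.5,302,93.5],-16.2,14);c=c+n
o=bot.get_obs();p=np.array(o['tool_pos']);M=rot(o['tcp_rot']);print(o['time'],'TCP in plate-top frame',(T.T@(p-c)).round(1),o['grip_width'],o['contact_force'],R.from_matrix(M.T@T).as_rotvec(degrees=True).round(2))
s=p+M@[0,1,-100]
Tr=frame([np.sin(np.radians(9.84)),np.cos(np.radians(9.84)),0],[0,0,-1])
plan(np.array([482,-142.5,205]),Tr,15,start=(s,M))
E
```

```text
17.75 TCP in plate-top frame [ 1.4  1.8 29.3] 13.611138251896778 [-3.66172555  1.75844371  3.87145383] [ 0.13 -0.11 -0.08]
[[[-0.031,0.004,-0.001],[2.0,0.1,-0.4]],[[-0.031,0.004,-0.001],[2.0,0.1,-0.4]],[[-0.031,0.003,-0.002],[2.0,0.1,-0.4]],[[-0.031,0.003,-0.002],[2.0,0.1,-0.4]],[[-0.031,0.003,-0.002],[2.0,0.1,-0.4]],[[-0.031,0.003,-0.002],[2.0,0.1,-0.4]],[[-0.031,0.002,-0.002],[2.0,0.1,-0.4]],[[-0.03,0.002,-0.002],[2.0,0.1,-0.4]],[[-0.031,0.002,-0.003],[2.0,0.1,-0.4]],[[-0.031,0.001,-0.003],[2.0,0.1,-0.4]],[[-0.03,0.001,-0.003],[2.0,0.1,-0.5]],[[-0.031,0.001,-0.003],[2.0,0.1,-0.4]],[[-0.03,0.0,-0.003],[2.0,0.1,-0.5]],[[-0.031,0.0,-0.002],[2.1,0.1,-0.4]],[[-0.03,-0.0,-0.003],[2.0,0.1,-0.5]]]
end [ 482.3 -142.5  205. ] res deg 0.04
```

servo_tool:
  deltas:
    - [[0,0.001,-0.01],[0,0,0]]
    - [[0,0,-0.025],[0,0,0]]
    - [[0,0,-0.035],[0,0,0]]
    - [[0,0,-0.035],[0,0,0]]
    - [[0,0,-0.015],[0,0,0]]
    - [[0,0,0],[0,0,0]]

```text
time: 18.5
tool_pos: [561.2, 313.3, 177.7]
tcp_rot: [2.615, -0.003, 1.288]
contact_force: [-0.9, 0.2, -1.8]
grip_width: 13.8
finger_force: 30.0
```

servo_tool:
  deltas:
    - [[-0.031,0.004,-0.001],[2,0.1,-0.4]]
    - [[-0.031,0.004,-0.001],[2,0.1,-0.4]]
    - [[-0.031,0.003,-0.002],[2,0.1,-0.4]]
    - [[-0.031,0.003,-0.002],[2,0.1,-0.4]]
    - [[-0.031,0.003,-0.002],[2,0.1,-0.4]]
    - [[-0.031,0.003,-0.002],[2,0.1,-0.4]]
    - [[-0.031,0.003,-0.002],[2,0.1,-0.4]]
    - [[-0.03,0.003,-0.002],[2,0.1,-0.4]]
    - [[-0.031,0.003,-0.002],[2,0.1,-0.4]]
    - [[-0.031,0.002,-0.002],[2,0.1,-0.4]]
    - [[-0.03,0.002,-0.001],[2,0.1,-0.5]]
    - [[-0.031,0.002,-0.001],[2,0.1,-0.4]]
    - [[-0.03,0.001,0],[2,0.1,-0.5]]
    - [[-0.031,0.001,0],[2.1,0.1,-0.4]]
    - [[-0.03,0.001,0],[2,0.1,-0.5]]
    - [[0,0,0],[0,0,0]]
    - [[0,0,0],[0,0,0]]

```text
time: 20.62
tool_pos: [482.5, -142.2, 208.6]
tcp_rot: [-3.139, -0.0, 1.398]
contact_force: [-0.6, 0.8, -1.2]
grip_width: 14.1
finger_force: 30.0
```

```bash
python3 - <<'E'
from h import *
Tr=frame([np.sin(np.radians(9.84)),np.cos(np.radians(9.84)),0],[0,0,-1])
o=bot.get_obs();p=np.array(o['tool_pos']);M=rot(o['tcp_rot']);print(o['time'],p,o['grip_width'],R.from_matrix(M.T@Tr).as_rotvec(degrees=True).round(2))
print((M.T@(np.array([482,-142.5,62])-p)).round(1))
E
```

```text
20.625 [ 482.51394479 -142.1519778   208.64240759] 14.055706571588102 [-0.13 -0.01 -0.04]
[-5.000e-01 -1.000e-01  1.466e+02]
```

servo_tool:
  deltas:
    - [[-0.0005,0.001,0.02],[-0.1,0,0]]
    - [[0,0,0.03],[0,0,0]]
    - [[0,0,0.025],[0,0,0]]
    - [[0,0,0.012],[0,0,0]]
    - [[0,0,0.006],[0,0,0]]
    - [[0,0,0.005],[0,0,0]]
    - [[0,0,0.005],[0,0,0]]
    - [[0,0,0.003],[0,0,0]]
    - [[0,0,0],[0,0,0]]

```text
time: 21.75
tool_pos: [483.9, -143.0, 103.7]
tcp_rot: [3.14, 0.0, 1.399]
contact_force: [0.9, -0.5, -1.0]
grip_width: 14.6
finger_force: 30.0
```

servo_tool:
  deltas:
    - [[0,0,0.005],[0,0,0]]
    - [[0,0,0.01],[0,0,0]]
    - [[0,0,0.01],[0,0,0]]
    - [[0,0,0.01],[0,0,0]]
    - [[0,0,0.004],[0,0,0]]
    - [[0,0,0.001],[0,0,0]]
    - [[0,0,0],[0,0,0]]

```text
time: 22.62
tool_pos: [484.1, -143.0, 63.9]
tcp_rot: [3.14, 0.001, 1.399]
contact_force: [-2.0, 0.5, -0.5]
grip_width: 13.9
finger_force: 30.0
```

servo_tool:
  deltas:
    - [[0,0,0.001],[0,0,0]]
    - [[0,0,0.001],[0,0,0]]
    - [[0,0,0],[0,0,0]]

```text
time: 23.0
tool_pos: [484.0, -143.0, 61.8]
tcp_rot: [3.14, 0.001, 1.399]
contact_force: [-0.1, -0.8, 0.0]
grip_width: 14.3
finger_force: 30.0
```

servo_tool:
  deltas:
    - [[0,0,0.001],[0,0,0]]
    - [[0,0,0.001],[0,0,0]]
    - [[0,0,0.001],[0,0,0]]
    - [[0,0,0],[0,0,0]]

```text
time: 23.5
tool_pos: [484.1, -143.3, 59.4]
tcp_rot: [3.14, 0.001, 1.399]
contact_force: [-2.4, -1.2, 6.0]
grip_width: 14.0
finger_force: 30.0
```

servo_tool:
  deltas:
    - [[0,0,0],[0,0,0]]
    - [[0,0,0],[0,0,0]]
    - [[0,0,-0.01],[0,0,0]]
    - [[0,0,-0.03],[0,0,0]]
    - [[0,0,-0.05],[0,0,0]]
    - [[0.02,0,-0.06],[0,0,0]]
    - [[0.04,-0.01,-0.04],[0,0,0]]
    - [[0.03,-0.01,-0.03],[0,0,0]]
    - [[0,0,0],[0,0,0]]
    - [[0,0,0],[0,0,0]]
  fingers: 0.26

```text
time: 24.75
tool_pos: [479.0, -51.2, 277.5]
tcp_rot: [3.141, 0.001, 1.4]
contact_force: [0.6, -0.8, -0.4]
grip_width: 23.9
finger_force: 0.0
```

```bash
python3 - <<'E'
from h import *
o=bot.get_obs();print(o['time'],o['tool_pos'])
cm=snap('wrist','f1');
q=np.array([459.5,-138.5,0]);Mr=R.from_euler('z',np.radians(-9.84)).as_matrix()
print('rack c',proj(cm,q).round(),'knob',proj(cm,[440.3,65.3,94]).round(1))
i=cv2.imread('pics/f1_raw.png')
k=proj(cm,[464,67,42])[0].astype(int);y0=max(k[1]-45,0);x0=max(k[0]-55,0);print('counter crop off',x0,y0,'x5')
a=cv2.resize(i[y0:y0+80,x0:x0+80],None,fx=5,fy=5,interpolation=cv2.INTER_CUBIC)
rc=proj(cm,q)[0].astype(int);x1=rc[0]-90;y1=max(rc[1]-80,0);b=cv2.resize(i[y1:y1+170,x1:x1+180],(400,378),interpolation=cv2.INTER_CUBIC);print('rack crop off',x1,y1,a.shape,b.shape)
H=600;c=np.zeros((400,800,3),np.uint8);c[:a.shape[0],:a.shape[1]]=a;c[:b.shape[0],400:400+b.shape[1]]=b;cv2.imwrite('pics/f1c.png',c)
E
```

```text
24.75 [478.97526134 -51.23998309 277.47916159]
rack c [[253. 217.]] knob [[206.4  88.2]]
counter crop off 174 42 x5
rack crop off 162 137 (400, 400, 3) (378, 400, 3)
```

View pics/f1c.png

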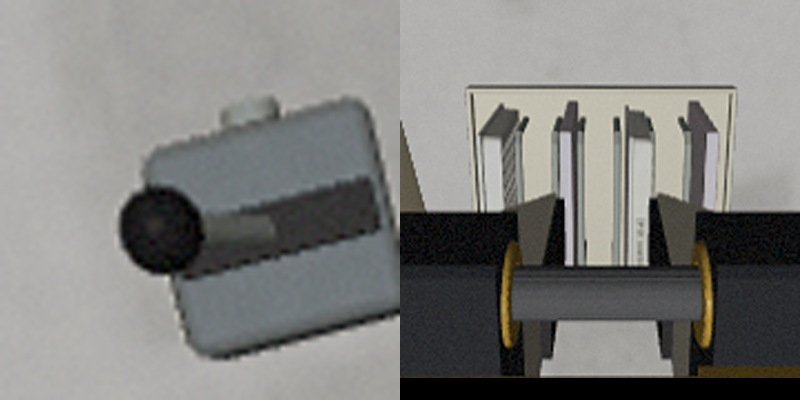

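f1c shows both plates upright in their slots. The knob is at raw pixel (205.8, 87.4) and the counter's edges tilt about -15° in the image, so its +x points away from the robot at a yaw of about +5°.

```bash
python3 - <<'E'
from h import *
import pickle
L=lambda n:pickle.load(open(f'pics/{n}.pkl','rb'))
kb=tri([ray(L('r1'),(183.9,44.7)),ray(L('r2'),(244.7,17.5)),ray(L('f1'),(205.8,87.4))]);print('knob',kb.round(1))
f=L('f1');cr=lambda u,v:((u+.5)/5-.5+174,(v+.5)/5-.5+42)
a=onz(f,cr(152,150),42);b=onz(f,cr(360,98),42);c=onz(f,cr(200,357),42);print(a,b,c);d=b-a;print('yaw',np.degrees(np.arctan2(d[1],d[0])),np.linalg.norm(d),np.linalg.norm(c-a))
yaw=np.radians(5);X=np.array([np.cos(yaw),np.sin(yaw),0]);Y=np.array([-np.sin(yaw),np.cos(yaw),0])
T=frame(Y,[0,0,-1]);
s=kb.copy();s[2]=0;
pre=s-X*44+[0,0,170];e=plan(pre,T,6);plan(s-X*44+[0,0,84],T,4,start=e)
E
```

```text
knob [440.1  65.9  94.3]
[434.14256677  92.78411729  42.        ] [491.40586504  95.78742886  42.        ] [435.59640955  38.65202355  42.        ]
yaw 3.0022643342942112 57.34200213976095 54.151613379829435
[[[0.016,-0.017,0.018],[-0.0,0.0,-2.5]],[[0.017,-0.016,0.018],[-0.0,0.0,-2.5]],[[0.018,-0.015,0.018],[-0.0,0.0,-2.5]],[[0.018,-0.015,0.018],[-0.0,0.0,-2.4]],[[0.019,-0.014,0.017],[-0.0,0.0,-2.5]],[[0.02,-0.012,0.018],[-0.0,0.0,-2.4]]]
end [396.5  62.2 170. ] res deg 0.07
[[[-0.0,-0.0,0.021],[-0.0,0.0,-0.0]],[[-0.0,-0.0,0.022],[-0.0,0.0,-0.0]],[[-0.0,-0.0,0.021],[-0.0,0.0,-0.0]],[[-0.0,-0.0,0.022],[-0.0,0.0,-0.0]]]
end [396.5  62.2  84. ] res deg 0.07
```

servo_tool:
  deltas:
    - [[0.016,-0.017,0.018],[0,0,-2.5]]
    - [[0.017,-0.016,0.018],[0,0,-2.5]]
    - [[0.018,-0.015,0.018],[0,0,-2.5]]
    - [[0.018,-0.015,0.018],[0,0,-2.4]]
    - [[0.019,-0.014,0.017],[0,0,-2.5]]
    - [[0.02,-0.012,0.018],[0,0,-2.4]]
    - [[0,0,0.02],[0,0,0]]
    - [[0,0,0.021],[0,0,0]]
    - [[0,0,0.022],[0,0,0]]
    - [[0,0,0.022],[0,0,0]]
    - [[0,0,0],[0,0,0]]
  fingers: 0

```text
time: 26.18
tool_pos: [395.6, 62.0, 83.9]
tcp_rot: [-3.137, 0.0, 1.656]
contact_force: [-0.2, -0.6, 0.6]
grip_width: 0.6
finger_force: 0.0
```

servo_tool:
  deltas:
    - [[0,0.006,0],[0,0,0]]
    - [[0,0.006,0],[0,0,0]]
    - [[0,0.006,0],[0,0,0]]
    - [[0,0.006,0],[0,0,0]]
    - [[0,0.006,0],[0,0,0]]
    - [[0,0,0],[0,0,0]]

```text
time: 26.92
tool_pos: [427.1, 65.1, 88.8]
tcp_rot: [3.14, 0.002, 1.658]
contact_force: [-15.3, -2.6, 38.0]
grip_width: 0.3
finger_force: 18.7
```

The fingers' slanted backs rode up on the ball, giving 38 N upward. I'll back off and turn 90° so the flat finger sides push instead.

servo_tool:
  deltas:
    - [[0,-0.015,0],[0,0,0]]
    - [[0,-0.02,0],[0,0,0]]
    - [[0,0,0],[0,0,10]]
    - [[0,0,0],[0,0,10]]
    - [[0,0,0],[0,0,10]]
    - [[0,0,0],[0,0,10]]
    - [[0,0,0],[0,0,10]]
    - [[0,0,0],[0,0,10]]
    - [[0,0,0],[0,0,10]]
    - [[0,0,0],[0,0,10]]
    - [[0,0,0],[0,0,10]]
    - [[0,0,0],[0,0,0]]
    - [[0,0,0],[0,0,0]]

```text
time: 28.55
tool_pos: [392.4, 62.3, 85.9]
tcp_rot: [3.141, -0.001, 0.09]
contact_force: [-0.9, 0.0, 0.6]
grip_width: 0.8
finger_force: 0.0
```

```bash
python3 - <<'E'
from h import *
o=bot.get_obs();p=np.array(o['tool_pos']);M=rot(o['tcp_rot']);print(o['time'],p,M.round(3).tolist(),o['joint_positions'].round(2))
cm=snap('wrist','l1');print('knob err in tool',(M.T@(np.array([440.1,65.9,93.5])-p)).round(1))
s=snap('side','l1s');im=cv2.imread('pics/l1s_raw.png');k=proj(s,[440.1,65.9,93.5])[0];print('side knob pred',k.round(1))
for nm in ('side0_raw','l1s_raw'):
    g=cv2.cvtColor(cv2.imread(f'pics/{nm}.png'),cv2.COLOR_BGR2GRAY);print(nm);[print(r.tolist()) for r in g[int(k[1])-6:int(k[1])+7:2,int(k[0])-14:int(k[0])+12]]
E
```

```text
28.55 [392.37895115  62.29697181  85.88762384] [[0.996, 0.09, 0.001], [0.09, -0.996, -0.001], [0.001, 0.001, -1.0]] [-0.04  0.31  2.05 -0.    0.78  1.45]
knob err in tool [47.9  0.7 -7.5]
side knob pred [281.3 198.2]
side0_raw
[195, 229, 241, 242, 236, 199, 148, 132, 131, 134, 136, 139, 138, 139, 172, 223, 237, 238, 237, 238, 236, 237, 235, 226, 197, 160]
[189, 226, 240, 242, 241, 221, 166, 124, 124, 130, 135, 131, 122, 118, 138, 187, 222, 234, 237, 237, 236, 237, 237, 237, 236, 225]
[189, 227, 240, 243, 242, 235, 191, 138, 125, 133, 134, 128, 105, 85, 89, 103, 152, 211, 233, 239, 239, 239, 239, 238, 237, 237]
[190, 228, 241, 243, 242, 235, 193, 144, 127, 133, 132, 104, 78, 69, 65, 69, 81, 134, 206, 234, 238, 240, 240, 239, 239, 239]
[206, 233, 242, 242, 242, 234, 190, 168, 151, 145, 139, 120, 95, 76, 76, 89, 107, 144, 209, 236, 239, 240, 238, 240, 239, 238]
[211, 223, 230, 231, 231, 224, 209, 213, 215, 202, 194, 169, 137, 126, 159, 202, 220, 215, 217, 231, 239, 240, 238, 239, 239, 237]
[155, 152, 150, 152, 149, 144, 141, 140, 141, 136, 133, 129, 126, 122, 129, 137, 133, 136, 148, 19
[... 246 characters left out ...]
, 188, 220, 234, 236, 237, 237, 236, 233, 212, 157, 116]
[178, 227, 241, 242, 243, 234, 191, 138, 125, 132, 136, 122, 101, 87, 87, 101, 152, 208, 232, 238, 239, 236, 238, 232, 198, 142]
[183, 227, 242, 243, 243, 235, 191, 143, 130, 131, 130, 106, 78, 67, 68, 68, 79, 134, 208, 233, 239, 238, 239, 239, 228, 193]
[199, 232, 242, 243, 242, 233, 192, 164, 150, 145, 140, 119, 92, 73, 73, 88, 106, 142, 210, 236, 238, 238, 239, 240, 239, 238]
[206, 224, 230, 233, 232, 223, 208, 214, 215, 200, 198, 172, 139, 127, 159, 202, 220, 216, 217, 231, 238, 239, 240, 240, 239, 239]
[151, 152, 151, 151, 149, 142, 142, 142, 140, 136, 128, 130, 125, 124, 131, 136, 133, 137, 146, 189, 227, 238, 240, 239, 239, 238]
```

The lever is still at rest. Now I'll push along tool x.

servo_tool:
  deltas:
    - [[0.01,0,0.002],[0,0,0]]
    - [[0.01,0,0.002],[0,0,0]]
    - [[0.008,0,0],[0,0,0]]
    - [[0.005,0,0],[0,0,0]]
    - [[0.005,0,0],[0,0,0]]
    - [[0,0,0],[0,0,0]]

```text
time: 29.4
tool_pos: [430.2, 65.6, 81.8]
tcp_rot: [3.141, -0.001, 0.087]
contact_force: [-1.7, -0.2, 0.3]
grip_width: 0.5
finger_force: 0.7
```

servo_tool:
  deltas:
    - [[0.008,0,0],[0,0,0]]
    - [[0.008,0,0],[0,0,0]]
    - [[0.008,0,0],[0,0,0]]
    - [[0.006,0,0],[0,0,0]]
    - [[0,0,0],[0,0,0]]

```text
time: 30.02
tool_pos: [460.2, 68.1, 81.6]
tcp_rot: [3.141, -0.001, 0.087]
contact_force: [-1.9, -1.6, 1.8]
grip_width: 0.3
finger_force: 1.3
```

servo_tool:
  deltas:
    - [[0.003,0,0],[0,0,0]]
    - [[0.003,0,0],[0,0,0]]
    - [[0,0,0],[0,0,0]]

```text
time: 30.4
tool_pos: [465.6, 68.8, 81.6]
tcp_rot: [3.141, -0.0, 0.087]
contact_force: [-3.5, -1.2, -1.2]
grip_width: 0.1
finger_force: 1.6
```

servo_tool:
  deltas:
    - [[0.002,0,0],[0,0,0]]
    - [[0.002,0,0],[0,0,0]]
    - [[0,0,0],[0,0,0]]

```text
time: 30.78
tool_pos: [467.8, 69.0, 81.4]
tcp_rot: [3.141, 0.004, 0.087]
contact_force: [-8.4, -2.3, 0.2]
grip_width: 0.5
finger_force: 4.4
```

servo_tool:
  deltas:
    - [[0.001,0,0],[0,0,0]]
    - [[0,0,0],[0,0,0]]

```text
time: 31.02
tool_pos: [468.1, 69.0, 81.3]
tcp_rot: [3.141, 0.005, 0.087]
contact_force: [-10.6, -1.8, 1.6]
grip_width: 0.4
finger_force: 5.5
```

servo_tool:
  deltas:
    - [[-0.01,0,0],[0,0,0]]
    - [[-0.02,0,0],[0,0,0]]
    - [[-0.025,0,0],[0,0,0]]
    - [[-0.03,0,0],[0,0,0]]
    - [[-0.01,0,-0.02],[0,0,0]]
    - [[0,0,-0.05],[0,0,0]]
    - [[0,0,-0.05],[0,0,0]]
    - [[0,0,-0.03],[0,0,0]]
    - [[0,0,0],[0,0,0]]

```text
time: 32.15
tool_pos: [378.3, 61.1, 234.4]
tcp_rot: [3.14, -0.01, 0.087]
contact_force: [0.5, -0.6, -1.2]
grip_width: 0.3
finger_force: 0.0
```

```bash
python3 - <<'E'
from h import *
s=snap('side','e1s');t=snap('top','e1t');k=proj(s,[440.1,65.9,93.5])[0]
G=lambda n:cv2.cvtColor(cv2.imread(f'pics/{n}.png'),cv2.COLOR_BGR2GRAY).astype(int)
a,b=G('side0_raw'),G('e1s_raw');x,y=int(k[0]),int(k[1])
print('knob area diff',abs(a-b)[y-8:y+10,x-12:x+6].max())
# rack plates: compare projected plate tops in top image
t0,t1=G('top0_raw'),G('e1t_raw')
q=np.array([459.5,-138.5,0]);Mr=R.from_euler('z',np.radians(-9.84)).as_matrix()
for X in (-67.5,-22.5,22.5,67.5):
    print(X,[ (t0[int(v),int(u)],t1[int(v),int(u)]) for u,v in (proj(t,q+Mr@[X,d,90])[0].round() for d in (-75,-68,-60,-30,0,30,60,68,75))])
n=[('bottle',[572,97,50]),('beaker',[403,-325,33])]
for m,P in n:
    u,v=proj(t,P)[0].astype(int);print(m,abs(t0-t1)[v-18:v+18,u-18:u+18].max())
print(bot.get_obs()['time'],bot.get_obs()['tool_pos'],bot.get_obs()['contact_force'])
E
```

```text
knob area diff 6
-67.5 [(np.int64(160), np.int64(166)), (np.int64(161), np.int64(167)), (np.int64(162), np.int64(168)), (np.int64(177), np.int64(183)), (np.int64(165), np.int64(171)), (np.int64(182), np.int64(187)), (np.int64(123), np.int64(126)), (np.int64(187), np.int64(193)), (np.int64(164), np.int64(169))]
-22.5 [(np.int64(150), np.int64(155)), (np.int64(150), np.int64(155)), (np.int64(150), np.int64(162)), (np.int64(184), np.int64(139)), (np.int64(186), np.int64(132)), (np.int64(186), np.int64(173)), (np.int64(186), np.int64(151)), (np.int64(186), np.int64(176)), (np.int64(180), np.int64(187))]
22.5 [(np.int64(152), np.int64(158)), (np.int64(153), np.int64(158)), (np.int64(149), np.int64(166)), (np.int64(183), np.int64(185)), (np.int64(184), np.int64(175)), (np.int64(185), np.int64(181)), (np.int64(186), np.int64(130)), (np.int64(185), np.int64(191)), (np.int64(172), np.int64(178))]
67.5 [(np.int64(150), np.int64(156)), (np.int64(151), np.int64(158)), (np.int64(173), np.int64(179)), (np.int64(166), np.int64(171)), (np.int64(145), np.int64(151)), (np.int64(174), np.int64(181)), (np.int64(174), np.int64(180)), (np.int64(156), np.int64(161)), (np.int64(151), np.int64(156))]
bottle 8
beaker 7
32.25 [376.37007805  61.06749672 231.71520263] [-0.27662449  0.7225507   0.30581055]
```

```bash
python3 -c "
from plant import bot
print(bot.close_job())"
```

```text
the job is handed in; nothing more can be done
None
```

I racked and released the metal plate in the narrow slot and the well plate in the wide slot. I then pushed the counter lever to its stop, it sprang back to rest, and I handed the job in at about 32 s; my first lever push slipped on the ball and read 38 N upward before I backed off, and the verdict was not shown.

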